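Turn two pies out of their moulds and pack them in a carton

TASK

Two cold, hard-crusted pies, one long and one round, stand in their cast-iron moulds. Lift each one straight up out of its mould and pack both, upright, into the long open carton alongside the jar already in it, setting them down on its floor without dropping them. Leave the moulds and everything else on the counter where they are.

Things in the scene. Friction and masses are not known exactly. Their poses are not given: they have to be found in the camera images.
- long_pie: Rectangular golden-brown pie with a glazed lid and pastry leaves, 86 x 46 mm (its x and y axes) and 64 mm tall; sides plumb from 36 to 58 mm above its underside, the lower 34 mm stepped in to 82 x 42. About 0.24 kg. Origin: centre of its underside. It starts in long_mould with its underside 6 mm above the counter, so it stands 36 mm proud of the mould's rim.
- round_pie: Round golden-brown pie with a glazed lid and pastry leaves, 56 mm in diameter, 64 mm tall, z its axis; sides plumb from 36 to 58 mm above its underside, the lower 34 mm stepped in to 53 mm diameter. About 0.17 kg. Origin: centre of its underside. It starts in round_mould with its underside 6 mm above the counter, 36 mm proud of the rim.
- long_mould: Loose dark cast-iron open mould, outside 101 x 61 mm (x, y) with a 16 mm lug at each x end (133 mm over the lugs), 34 mm high, walls 7 mm, base 6 mm; cavity 87 x 47 mm. Origin: centre of its underside. Holds the long pie. About 0.95 kg.
- round_mould: Loose dark cast-iron round open mould, 75 mm outside diameter with two 16 mm lugs (along its x), 34 mm high, cavity 60 mm diameter, base 6 mm. Origin: centre of its underside. Holds the round pie. About 0.7 kg.
- empty_mould: A second mould just like long_mould, but empty. A bystander.
- carton: Open shallow cardboard carton fixed to the counter, outside 222 x 72 mm (its x and y), 30 mm high; walls 5 mm, floor 4 mm thick; inside 212 x 62 mm. Origin: centre of its underside on the counter. The jar stands in its +x end; the free room is from about x = -106 mm to +48 mm, just enough for the two pies end to end along x in either order (142 mm of about 154).
- jar: Glass jar with a steel cap and paper label, 54 mm in diameter, 75 mm tall, loose, standing on the carton's floor at its +x end (centre about 75 mm from the carton's centre). Origin: centre of its underside.
- spare_jar: Bystander: a larger jar, 64 mm diameter, 95 mm tall, on the counter near the robot. Origin: centre of its underside.
- mill: Bystander: dark wooden pepper mill, 56 mm diameter, 132 mm tall, beyond the moulds and the carton. Origin: centre of its underside.
- tumbler: Bystander: glass tumbler, 68 mm rim diameter, 100 mm tall, beyond the moulds. Origin: centre of its underside.
- mug: Bystander: white mug, 80 mm diameter, 90 mm tall, left of the carton. Origin: centre of its underside.
- server: Bystander: a 250 mm kitchen spatula lying at the right, along its x axis.

How it is judged:
At the end, for the whole second after the job is handed in: Both pies and the jar stand in the carton side by side: undersides on its floor (less than 4 mm above it), upright within 0.1 rad (6 degrees), centres within 15 mm of the carton's long centre line and within 85 mm of its middle along it, and at rest (x of long_pie in the frame of carton between -0.085 and 0.085 m and y of long_pie in the frame of carton between -0.015 and 0.015 m and z of each of long_pie, round_pie, jar in the frame of carton below 0.008 m and angle between each of long_pie, round_pie, jar's own z axis and vertical below 0.1 rad and linear speed of each of long_pie, round_pie, jar below 0.02 m/s and x of round_pie in the frame of carton between -0.085 and 0.085 m and y of round_pie in the frame of carton between -0.015 and 0.015 m and x of jar in the frame of carton between -0.085 and 0.085 m and y of jar in the frame of carton between -0.015 and 0.015 m); the robot touches nothing.
It fails at once if a pie is tipped more than 35 degrees (0.6 rad) from upright (angle between any of long_pie, round_pie's own z axis and vertical above 0.6 rad).
It fails at once if a pie is dropped into the carton: moves faster than 0.4 m/s while its underside is within 30 mm of the counter there ((x of long_pie in the frame of carton between -0.11 and 0.11 m and y of long_pie in the frame of carton between -0.035 and 0.035 m and z of long_pie in the frame of carton below 0.03 m and linear speed of long_pie above 0.4 m/s) or (x of round_pie in the frame of carton between -0.11 and 0.11 m and y of round_pie in the frame of carton between -0.035 and 0.035 m and z of round_pie in the frame of carton below 0.03 m and linear speed of round_pie above 0.4 m/s)).
It fails at once if a mould or a bystander (spare jar, mill, tumbler, mug, spatula) is moved by more than 25 mm (distance of any of long_mould, round_mould, empty_mould, spare_jar, mill, tumbler, mug, server from where it was at the start of the episode above 0.025 m).
It also fails if it takes over 64 s, if anything falls off the work surface, if the arm or the gripper's body presses on something with over 40 N, if the wrist force passes 120 N, or if a joint passes its speed limit or range.

ROBOT

A 7-joint arm with a two-finger parallel gripper is mounted at the origin on the work surface. World frame = base frame: x ahead of the robot, y to its left, z up, the work surface at z = 0. Lengths are in m, angles in rad, forces in N, time in s.
With the tool pointing down it reaches from about 0.425 to 0.925 m from the base axis. Payload 6.8 kg.
Tool frame: the origin (TCP) lies at the very end of the fingers, on their centre line; the grasp point (between the pads) lies 19 mm behind it; z points along the fingers, y is the line along which they close (so a half turn about z gives the same grasp; the last joint's range is limited). The gripper opens to 85 mm and grips with 20 to 120 N. Pads are 22 mm wide; open, the fingers measure 114 mm over their backs; the gripper's body (76 mm by 85 mm) begins 54 mm behind the grasp point. The pads swing forward as they close: fully open they stand 13 mm farther back than shut.
Start: joints at [1.157, 0.477, 0.022, 1.555, -0.011, 1.109, -0.083], TCP at [0.203, -0.644, 0.231] pointing down, gripper open.
Joint ranges: [-2.96, 2.96], [-0.34, 2.1], [-1.41, 1.46], [0.24, 2.44], [-1.37, 4.51], [0.17, 1.92], [-2.96, 2.96]. Speed limits (rad/s): [2.39, 2.39, 3.14, 3.14, 3.14, 3.14, 3.14].

INTERFACE

Orientations are given as a unit quaternion [w, x, y, z].
In Python, from station import bot gives the robot as it stands.
- The arm moves only by the tool jog_arm, never from a script. Its argument "motion" is a list of rows, each a list of 7 numbers: the turn, a rotation vector about the tool's x, y, z in rad, then the shift along the tool's x, y, z in mm, then the finger opening in mm, from 0 to 85.4. A call has 1 to 10 rows; each row is the pose to reach, as a shift and turn from the pose commanded when the call began, along the tool's axes at that moment; what a row does not reach only later rows make up. A row lasts 1/8 s, in which the tool goes at most 62.5 mm and 10.7 degrees, less where a joint would pass 70% of its speed; a pose out of reach is approached as far as the arm can. A call with a gripper value outside its range is refused whole. The fingers move at their own pace and stop on an object; "grip_force" is the grip in N (left out, the last holds). Time passes only in rows, so rows that repeat a pose let the fingers close. It gives the time, the measured TCP pose, the force, the opening and the grip force at its end, in the units of the state.
- bot.get_obs(): the state, without advancing time (a new reading comes with each control period).
- bot.read_camera(name): name is "scene" or "top" or "wrist"; returns a dict with "pixels" (400x640x3 uint8, red, green, blue), "camera_matrix" (3x3 intrinsics, pixels), "distortion" ([k1, k2, p1, p2, k3] as OpenCV has them; the pictures are not rectified), "T" (4x4, takes a point from camera to world coordinates); the wrist camera has in their place "tool_from_camera" (4x4, takes a point from camera to tool coordinates, whose origin is the TCP and whose axes are the flange's). Camera axes: x right, y down, z forward; pixel columns grow to the right and rows downward; lengths in m; the calibration is good to about 2 mm. A picture is of the moment at which its call begins: read the wrist's pose just before it. There is no depth.
- bot.hand_in(): hands the job in; it is judged then, once.
Trained networks look in a picture, given as the dict that the camera call returned (one of the last four; its "shot" number tells which), for a name from the list of things; names that differ only in an ending like _2 or _b are one class to them, and where a whole thing is asked for, a point or a joint stands for the part that bears it (a point fixed in the world has none). Each returns a list of dicts, best first, with "score" (0 to 1); they miss things now and then, are a little off and sometimes report something else, mostly with a low value. They report only what shows in the picture. A call takes as long as a camera call.
- bot.spot_in(thing, picture): "xy" ([column, row] in pixels, amid what is visible of it).
- bot.tip_of(thing, picture): "xy" ([column, row] in pixels: a listed point, or the origin of a listed thing).
The state is a dict: "t": time; "q": joint angles; "joint_vel": joint speeds; "joint_torque": joint torques, N m; "eef_pos": TCP position; "tool_rot": TCP orientation; "contact_force": force on the tool from outside, world axes, zero at the start; "torque": the same for the moment, N m; "gripper_width": opening from 0.0 (shut) to 1.0 (fully open); "grasp_force": force on a finger pad.
Only numpy, scipy, OpenCV 4.12 (cv2) and the standard library are available. Lean on these libraries where they do the work, as an engineer would, in place of code of your own. Each camera call takes 0.05 s, during which the arm holds its last target. There are 200 camera calls.

## Working session

There is one attempt and no reset: what is moved stays moved. The work goes in short steps, Python scripts to look and compute and a tool call to move; the robot and the scene stay as the last step left them, time stands still between calls to the robot, and variables do not carry over. Pictures are saved under pics/ and viewed, at most 10 in all, crops included, and the job is handed in when it is done.

Besides the shell and the picture viewer there is one more tool, called after "Emit:" as name([rows], argument=value, ...), one row to a line, values as JSON. jog_arm: Moves the arm, as the interface text tells. Its arguments: {"type":"object","properties":{"motion":{"type":"array"},"grip_force":{"type":"number"}},"required":["motion"]}

```bash
mkdir -p pics; ls
cat > h.py <<'E'
import numpy as np, cv2
from station import bot
from scipy.spatial.transform import Rotation as R
def save(p,n): cv2.imwrite('pics/'+n,p['pixels'][:,:,::-1])
def ray(p,uv,T=None):
    T=np.array(p['T'] if T is None else T)
    u=cv2.undistortPoints(np.array(uv,float).reshape(-1,1,2),np.array(p['camera_matrix']),np.array(p['distortion'])).reshape(-1,2)
    return T[:3,3],np.c_[u,np.ones(len(u))]@T[:3,:3].T
def at(p,uv,z,T=None):
    o,d=ray(p,uv,T); return o+d*((z-o[2])/d[:,2])[:,None]
def toolT():
    o=bot.get_obs();T=np.eye(4);q=o['tool_rot'];T[:3,:3]=R.from_quat([q[1],q[2],q[3],q[0]]).as_matrix();T[:3,3]=o['eef_pos'];return T
def proj(p,X,T=None):
    T=np.linalg.inv(np.array(p['T'] if T is None else T))
    return cv2.projectPoints(np.array(X,float).reshape(-1,3),cv2.Rodrigues(T[:3,:3])[0],T[:3,3],np.array(p['camera_matrix']),np.array(p['distortion']))[0].reshape(-1,2)
E
python3 - <<'E'
from h import *
np.set_printoptions(precision=4,suppress=True)
print(bot.get_obs())
for n in ['top','scene']:
    p=bot.read_camera(n); save(p,n+'0.png'); print(n,p['T'],p['camera_matrix'],p['distortion'])
    for t in ['long_pie','round_pie','long_mould','round_mould','empty_mould','carton','jar','mug','mill','tumbler','spare_jar','server']:
        r=bot.tip_of(t,p)[:2]; print(t,[(np.round(a['xy'],1),round(a['score'],2),at(p,a['xy'],0.0)[0][:2]) for a in r])
E
```

```text
pics
{'t': 0.0, 'q': array([ 1.1569,  0.4778,  0.0223,  1.5564, -0.0115,  1.1093, -0.0831]), 'joint_vel': array([-0.001 ,  0.0002,  0.0002, -0.0002, -0.0001, -0.0017, -0.0008]), 'joint_torque': array([  0.0005, -59.6445,   1.6079, -28.1199,   0.0125,   0.0094,
         0.    ]), 'eef_pos': array([ 0.203 , -0.6431,  0.2303]), 'tool_rot': array([-0.0009,  0.9883,  0.1523, -0.0002]), 'contact_force': array([ 0.3142, -0.2885,  0.2927]), 'torque': array([-0.0201, -0.001 ,  0.0096]), 'grasp_force': 0.0, 'gripper_width': 1.0010936361805196}
top [[ 0.0263 -0.9803  0.1958  0.3319]
 [-0.9996 -0.0236  0.0163 -0.0052]
 [-0.0114 -0.1962 -0.9805  1.222 ]
 [ 0.      0.      0.      1.    ]] [[371.2576   0.     317.2098]
 [  0.     371.2576 201.994 ]
 [  0.       0.       1.    ]] [0.0206 0.     0.     0.     0.    ]
long_pie [(array([339.5, 237.5]), 0.93, array([ 0.4585, -0.0613]))]
round_pie [(array([354.8, 188.6]), 0.49, array([ 0.6251, -0.1105]))]
long_mould []
round_mould [(array([355.7, 184.1]), 0.67, array([ 0.6408, -0.1135])), (array([338.8, 239.6]), 0.15, array([ 0.4516, -0.0591]))]
empty_m
[... 1122 characters left out ...]
5 ])), (array([312.3, 187.4]), 0.39, array([ 0.4574, -0.0431]))]
empty_mould [(array([219.3, 187.8]), 0.55, array([ 0.5041, -0.3128]))]
carton [(array([397.1, 220.1]), 0.71, array([0.5639, 0.2037]))]
jar [(array([397.3, 237. ]), 0.93, array([0.6284, 0.2058]))]
mug [(array([483.7, 190. ]), 0.6, array([0.3867, 0.451 ])), (array([221.8, 189.9]), 0.52, array([ 0.5129, -0.3013]))]
mill [(array([309.3, 269.9]), 0.85, array([0.77  , 0.0137]))]
tumbler [(array([223.6, 254.8]), 0.73, array([ 0.7594, -0.1954]))]
spare_jar [(array([272.3, 221.1]), 0.69, array([ 0.6221, -0.1158])), (array([283.5, 163.4]), 0.59, array([ 0.3432, -0.1605]))]
server [(array([173.2, 187.6]), 0.94, array([ 0.5258, -0.4514]))]
```

Run:
```python
import cv2
i=cv2.imread('pics/top0.png')[120:290,220:440]; cv2.imwrite('pics/top0c.png',cv2.resize(i,(770,595),interpolation=cv2.INTER_CUBIC))
```

```text
(no output)
```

View pics/top0c.png

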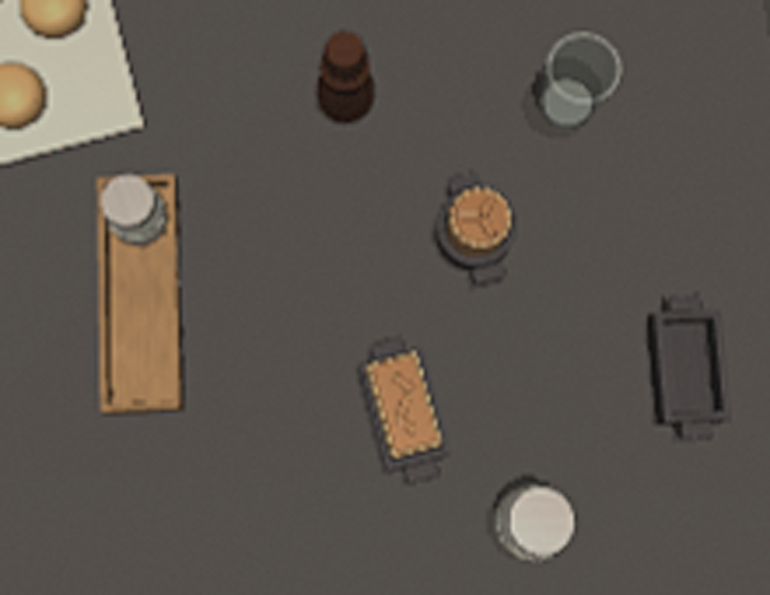

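View pics/scene0.png

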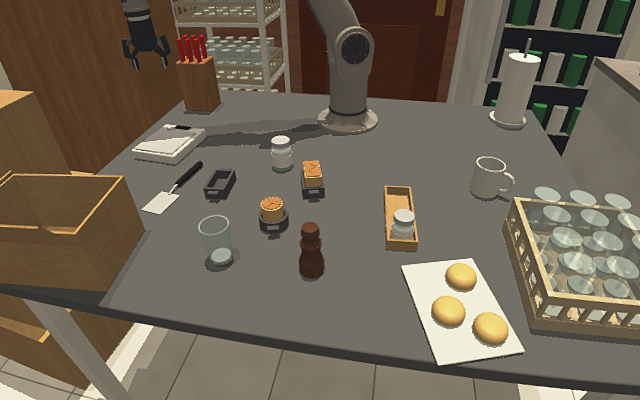

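Run:
```python
from h import *
np.set_printoptions(precision=4,suppress=True)
p=bot.read_camera('top')
c=lambda l:np.array(l)/3.5-0.36+[220,120]
for n,l,z in [('carton',[(97,177),(177,175),(182,410),(101,412)],.03),('long',[(366,360),(420,348),(442,447),(390,460)],.066),('round',[(480,218)],.068),('jar',[(128,201)],.079)]:
    X=at(p,c(l),z)[:,:2]; print(n,X.mean(0))
    if len(X)==4:
        e=(X[0]+X[1]-X[2]-X[3])/2; print(' len',np.linalg.norm(e),'wid',np.linalg.norm(X[0]-X[1]+X[3]-X[2])/2,'yaw',np.arctan2(e[1],e[0]))
w=bot.read_camera('wrist'); print(w['tool_from_camera'],w['camera_matrix'],w['distortion'])
T=toolT();print(T, np.arctan2(T[1,0],T[0,0]))
```

```text
carton [0.5624 0.2039]
 len 0.2244776012375395 wid 0.07538179228753983 yaw 0.07568819465195158
long [ 0.4595 -0.0448]
 len 0.09094491088215774 wid 0.048584963594913606 yaw 0.24375253131371058
round [ 0.6308 -0.1109]
jar [0.6364 0.2103]
[[-0.0005 -0.9597 -0.2811  0.073 ]
 [ 1.     -0.0007  0.0004 -0.0003]
 [-0.0006 -0.2811  0.9597 -0.1427]
 [ 0.      0.      0.      1.    ]] [[280.7454   0.     321.0325]
 [  0.     280.7454 200.9218]
 [  0.       0.       1.    ]] [0.0098 0.     0.     0.     0.    ]
[[ 0.9536  0.3011  0.      0.2032]
 [ 0.3011 -0.9536 -0.     -0.6437]
 [ 0.      0.     -1.      0.2313]
 [ 0.      0.      0.      1.    ]] 0.30582822091032263
```

Emit:
jog_arm([
  [0,0,0.01,40,-46,0,85],
  [0,0,0.02,82,-95,0,85],
  [0,0,0.03,123,-143,0,85],
  [0,0,0.04,164,-191,0,85],
  [0,0,0.05,206,-239,0,85],
  [0,0,0.062,247,-288,0,85],
  [0,0,0.062,289,-336,0,85],
  [0,0,0.062,330,-384,0,85],
  [0,0,0.062,372,-432,0,85],
  [0,0,0.062,400,-464,0,85],
])

```text
t: 2.65
eef_pos: [0.4458, -0.0784, 0.2318]
tool_rot: [0.0, 0.993, 0.122, 0.001]
contact_force: [0.5, -0.8, 0.2]
gripper_width: 0.993
grasp_force: 0.0
```

Emit:
jog_arm([
  [0,0,0,27,-29,0,85],
  [0,0,0,27,-29,0,85],
  [0,0,0,27,-29,0,85],
])

```text
t: 3.02
eef_pos: [0.4639, -0.0468, 0.2312]
tool_rot: [0.0, 0.993, 0.121, -0.0]
contact_force: [-0.5, 0.5, 0.5]
gripper_width: 0.992
grasp_force: 0.0
```

Run:
```python
from h import *
np.set_printoptions(precision=4,suppress=True)
T=toolT();p=bot.read_camera('wrist');save(p,'w1.png')
W=T@np.array(p['tool_from_camera']);np.save('W1.npy',W)
print(T,bot.get_obs()['t'],bot.get_obs()['q'])
for t in ['long_pie','round_pie','carton','jar']:
    print(t,[(a['xy'],round(a['score'],2),at(p,a['xy'],.006,W)[0]) for a in bot.tip_of(t,p)[:2]])
```

```text
[[ 0.9705  0.241  -0.0004  0.4639]
 [ 0.241  -0.9705 -0.0005 -0.0468]
 [-0.0005  0.0003 -1.      0.2312]
 [ 0.      0.      0.      1.    ]] 3.075 [ 0.3319  0.1582 -0.4003  2.0139  0.0744  0.9837 -1.4337]
long_pie [([319.6, 175.3], 0.97, array([ 0.464 , -0.0447,  0.006 ]))]
round_pie [([405.2, 52.8], 0.74, array([ 0.6305, -0.1076,  0.006 ]))]
carton [([133.0, 43.2], 0.62, array([0.5631, 0.2035, 0.006 ])), ([319.9, 176.7], 0.19, array([ 0.4622, -0.0455,  0.006 ]))]
jar []
```

View pics/w1.png

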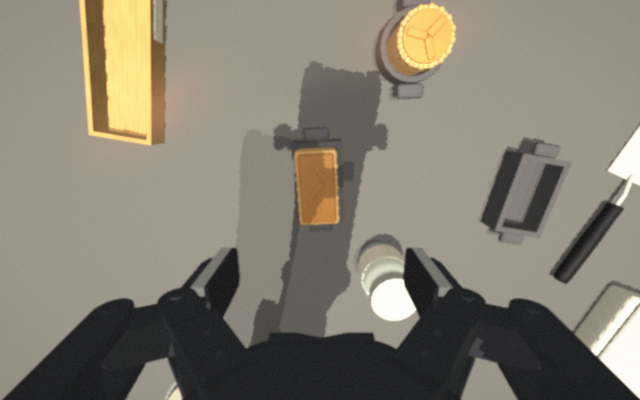

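```bash
cat >> h.py <<'E'
def pies(img,p,W,z=.064):
    hsv=cv2.cvtColor(img,cv2.COLOR_BGR2HSV)
    m=cv2.inRange(hsv,(5,120,90),(28,255,255)); m=cv2.morphologyEx(m,cv2.MORPH_OPEN,np.ones((3,3)))
    for c in cv2.findContours(m,0,2)[0]:
        if cv2.contourArea(c)<400: continue
        X=(at(p,c.reshape(-1,2),z,W)[:,:2]*1000).astype(np.float32)
        print(c.reshape(-1,2).mean(0),cv2.contourArea(c),cv2.minAreaRect(X),cv2.minEnclosingCircle(X))
E
python3 - <<'E'
from h import *
p=bot.read_camera('wrist');W=np.load('W1.npy')
pies(cv2.imread('pics/w1.png'),p,W)
E
```

```text
[315.11904762 180.69047619] 2894.5 ((461.10296630859375, -42.59982681274414), (87.6096420288086, 45.88153076171875), 17.04208755493164) ((461.1344299316406, -43.4173583984375), 47.550472259521484)
[401.70588235  54.85294118] 505.5 ((611.447021484375, -93.27227783203125), (47.94019317626953, 22.904705047607422), 52.254459381103516) ((619.5123291015625, -99.51607513427734), 23.971668243408203)
[428.78666667  34.30666667] 2153.5 ((634.2456665039062, -111.15782165527344), (47.47507858276367, 49.28931427001953), 13.686162948608398) ((634.2431030273438, -110.82112121582031), 25.496135711669922)
[145.89655172  49.98850575] 1853.0 ((533.1148681640625, 145.75389099121094), (132.40072631835938, 29.171152114868164), 13.85801887512207) ((532.5096435546875, 148.2071533203125), 67.28978729248047)
[111.9744898   62.31632653] 3411.0 ((526.0736694335938, 182.51223754882812), (127.54400634765625, 57.7170295715332), 6.1248273849487305) ((525.4689331054688, 181.98147583007812), 67.26078796386719)
```

Emit:
jog_arm([
  [0,0,-0.054,-2,-4.5,30,85],
  [0,0,-0.054,-2,-4.5,75,85],
  [0,0,-0.054,-2,-4.5,120,85],
  [0,0,-0.054,-2,-4.5,155,85],
  [0,0,-0.054,-2,-4.5,178,85],
  [0,0,-0.054,-2,-4.5,190,85],
  [0,0,-0.054,-2,-4.5,196,85],
  [0,0,-0.054,-2,-4.5,196,85],
])

```text
t: 4.32
eef_pos: [0.4615, -0.0423, 0.0356]
tool_rot: [0.0, 0.989, 0.148, 0.0]
contact_force: [0.4, 0.3, 0.0]
gripper_width: 0.996
grasp_force: 0.0
```

Run:
```python
from h import *
T=toolT();p=bot.read_camera('wrist');save(p,'w2.png');print(T.round(4),np.arctan2(T[1,0],T[0,0]),bot.get_obs()['t'],bot.get_obs()['contact_force'])
pies(cv2.imread('pics/w2.png'),p,T@np.array(p['tool_from_camera']))
```

```text
[[ 9.560e-01  2.933e-01  6.000e-04  4.615e-01]
 [ 2.933e-01 -9.560e-01 -1.000e-04 -4.230e-02]
 [ 5.000e-04  3.000e-04 -1.000e+00  3.560e-02]
 [ 0.000e+00  0.000e+00  0.000e+00  1.000e+00]] 0.2976554914981816 4.375 [-0.37832152  0.05643522 -0.35303314]
[324.20930233 254.16860465] 14783.0 ((469.60455322265625, -39.958377838134766), (77.74188995361328, 47.030147552490234), 17.278200149536133) ((470.1341247558594, -41.18173599243164), 42.1190071105957)
[584.27272727  10.98181818] 1073.5 ((592.0912475585938, -96.07781219482422), (6.027994155883789, 31.659563064575195), 16.43655776977539) ((594.8402099609375, -95.266845703125), 15.830573081970215)
```

View pics/w2.png

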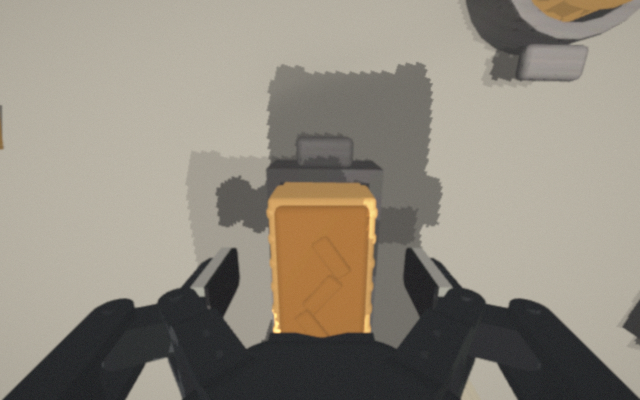

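Pie spans columns 270–375, centred between the pads (240/405): close and lift.

Emit:
jog_arm([
  [0,0,0,0,0,0,60],
  [0,0,0,0,0,0,40],
  [0,0,0,0,0,0,30],
  [0,0,0,0,0,0,30],
  [0,0,0,0,0,0,30],
  [0,0,0,0,0,0,30],
], grip_force=50)

```text
t: 5.12
eef_pos: [0.4616, -0.0424, 0.0359]
tool_rot: [0.0, 0.989, 0.148, 0.0]
contact_force: [-0.8, -0.3, 5.7]
gripper_width: 0.528
grasp_force: 51.0
```

Emit:
jog_arm([
  [0,0,0,0,0,-1,30],
  [0,0,0,0,0,-4,30],
  [0,0,0,0,0,-9,30],
  [0,0,0,0,0,-15,30],
  [0,0,0,0,0,-21,30],
  [0,0,0,0,0,-27,30],
  [0,0,0,0,0,-33,30],
  [0,0,0,0,0,-39,30],
])

```text
t: 6.12
eef_pos: [0.4612, -0.0423, 0.0747]
tool_rot: [0.0, 0.989, 0.148, 0.0]
contact_force: [0.4, -0.7, -1.5]
gripper_width: 0.53
grasp_force: 51.2
```

Run:
```python
from h import *
T=toolT();p=bot.read_camera('scene');i=p['pixels'][120:270,230:430,::-1]; cv2.imwrite('pics/s3.png',cv2.resize(i,None,fx=3.5,fy=3.5,interpolation=2));o=bot.get_obs();print(o['t'],o['gripper_width']*85,o['contact_force'],o['torque'],T.round(4))
```

```text
6.175 45.22582191332863 [ 0.1904654   0.63695511 -1.23381122] [0.03355927 0.02328107 0.01456444] [[ 9.560e-01  2.934e-01  1.000e-04  4.612e-01]
 [ 2.934e-01 -9.560e-01 -0.000e+00 -4.230e-02]
 [ 1.000e-04  0.000e+00 -1.000e+00  7.470e-02]
 [ 0.000e+00  0.000e+00  0.000e+00  1.000e+00]]
```

View pics/s3.png

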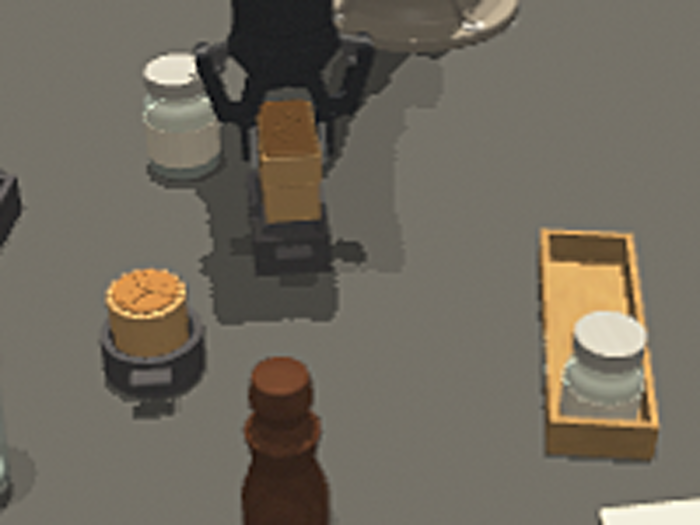

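Emit:
jog_arm([
  [0,0,0,0,0,-30,30],
  [0,0,0.03,11,-22,-70,30],
  [0,0,0.06,28,-55,-110,30],
  [0,0,0.1,50,-98,-130,30],
  [0,0,0.14,72,-142,-130,30],
  [0,0,0.18,91,-180,-130,30],
  [0,0,0.21,104,-205,-130,30],
  [0,0,0.222,111,-218,-130,30],
  [0,0,0.222,111,-218,-130,30],
  [0,0,0.222,111,-218,-130,30],
])

```text
t: 7.42
eef_pos: [0.5031, 0.1976, 0.2041]
tool_rot: [0.0, 0.999, 0.038, -0.0]
contact_force: [0.8, 0.6, -1.2]
gripper_width: 0.524
grasp_force: 51.9
```

Run:
```python
from h import *
T=toolT();p=bot.read_camera('wrist');save(p,'w4.png');W=T@np.array(p['tool_from_camera']);np.save('W4.npy',W);o=bot.get_obs();print(o['t'],o['gripper_width']*85,T.round(4))
for t in ['long_pie','round_pie','carton','jar']:
    print(t,[(a['xy'],round(a['score'],2),at(p,a['xy'],.004,W)[0]) for a in bot.tip_of(t,p)[:2]])
```

```text
7.475 45.31751510384817 [[ 9.972e-01  7.520e-02 -6.000e-04  5.031e-01]
 [ 7.520e-02 -9.972e-01 -9.000e-04  1.976e-01]
 [-7.000e-04  9.000e-04 -1.000e+00  2.041e-01]
 [ 0.000e+00  0.000e+00  0.000e+00  1.000e+00]]
long_pie [([325.1, 235.5], 0.88, array([0.42851754, 0.18694847, 0.004     ]))]
round_pie [([600.0, 87.9], 0.97, array([ 0.63139993, -0.10806028,  0.004     ]))]
carton [([317.8, 127.8], 0.57, array([0.56500178, 0.20637572, 0.004     ]))]
jar [([317.0, 57.2], 0.9, array([0.64002427, 0.21262548, 0.004     ]))]
```

View pics/w4.png

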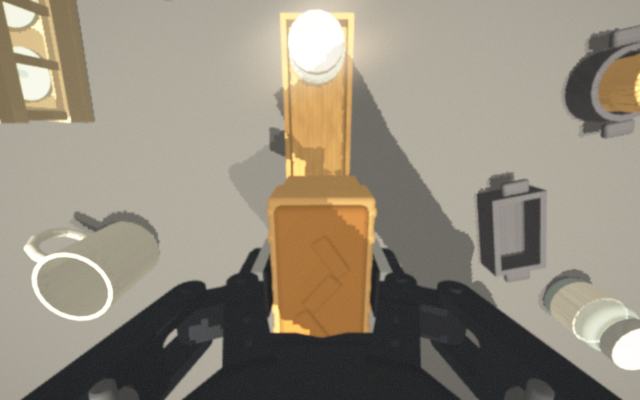

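Run:
```python
from h import *
np.set_printoptions(precision=4,suppress=True)
p=bot.read_camera('wrist');W=np.load('W4.npy')
i=cv2.imread('pics/w4.png');h=cv2.cvtColor(i,cv2.COLOR_BGR2HSV);m=h[:,:,1]>90
L=[];Rr=[]
for r in range(20,165,4):
    c=np.where(m[r,250:400])[0]+250; L.append((c.min()-.5,r));Rr.append((c.max()+.5,r))
print(L[::6],Rr[::6])
for z in (.03,):
    for s in (L,Rr):
        X=at(p,s,z,W)[:,:2]; f=np.polyfit(X[:,0],X[:,1],1); print(f,np.polyval(f,[.503,.563]),(X[:,1]-np.polyval(f,X[:,0])).std())
rows=[np.where(m[:60,c])[0].min() for c in list(range(285,292))+list(range(346,352))];print(rows)
print(at(p,[(285,np.median(rows)-.5),(350,np.median(rows)-.5)],.03,W))
# jar cap circle
c=((i.min(2)>215)[:, :]).astype(np.uint8);c[:, :270]=0;c[:,370:]=0;c[120:]=0
k=max(cv2.findContours(c,0,2)[0],key=cv2.contourArea).reshape(-1,2)
X=(at(p,k,.079,W)[:,:2]*1000).astype(np.float32);print(cv2.minEnclosingCircle(X))
```

```text
Traceback (most recent call last):
ValueError: zero-size array to reduction operation minimum which has no identity
```

```bash
cat > c.py <<'E'
from h import *
np.set_printoptions(precision=4,suppress=True)
p=bot.read_camera('wrist');W=np.load('W4.npy')
i=cv2.imread('pics/w4.png');m=(i[:,:,2].astype(int)-i[:,:,0])>45
L=[];Rr=[]
for r in range(20,165,4):
    c=np.where(m[r,250:400])[0]+250
    if len(c)>8: L.append((c.min()-.5,r));Rr.append((c.max()+.5,r))
print(L[::3],Rr[::3])
for s in (L,Rr):
        X=at(p,s,.03,W)[:,:2]; f=np.polyfit(X[:,0],X[:,1],1); e=X[:,1]-np.polyval(f,X[:,0]);X=X[abs(e)<e.std()*1.5];f=np.polyfit(X[:,0],X[:,1],1); print(f,np.polyval(f,[.503,.563]),(X[:,1]-np.polyval(f,X[:,0])).std())
rows=[np.where(m[:60,c])[0][:1] for c in list(range(284,292))+list(range(346,352))];print(rows)
r=np.median(np.concatenate(rows))-.5
print(at(p,[(285,r),(350,r)],.03,W))
c=(i.min(2)>215).astype(np.uint8);c[:, :270]=0;c[:,370:]=0;c[120:]=0
k=max(cv2.findContours(c,0,2)[0],key=cv2.contourArea).reshape(-1,2)
X=(at(p,k,.079,W)[:,:2]*1000).astype(np.float32);print(cv2.minEnclosingCircle(X))
E
python3 c.py
```

```text
[(np.float64(279.5), 20), (np.float64(279.5), 32), (np.float64(280.5), 44), (np.float64(280.5), 56), (np.float64(280.5), 68), (np.float64(281.5), 80), (np.float64(282.5), 92), (np.float64(282.5), 104), (np.float64(283.5), 116), (np.float64(283.5), 128), (np.float64(284.5), 140), (np.float64(284.5), 152), (np.float64(284.5), 164)] [(np.float64(354.5), 20), (np.float64(354.5), 32), (np.float64(353.5), 44), (np.float64(353.5), 56), (np.float64(352.5), 68), (np.float64(352.5), 80), (np.float64(351.5), 92), (np.float64(351.5), 104), (np.float64(351.5), 116), (np.float64(350.5), 128), (np.float64(350.5), 140), (np.float64(350.5), 152), (np.float64(349.5), 164)]
[0.0787 0.1991] [0.2387 0.2434] 0.0002827364747679351
[0.07   0.1305] [0.1657 0.1699] 0.00026837203932117616
[array([12]), array([12]), array([12]), array([12]), array([12]), array([12]), array([12]), array([12]), array([12]), array([12]), array([12]), array([12]), array([12]), array([12])]
[[0.6729 0.246  0.03  ]
 [0.6777 0.1826 0.03  ]]
((634.7758178710938, 213.28123474121094), 27.209012985229492)
```

Emit:
jog_arm([
  [0,0,0,2,-4,20,30],
  [0,0,0,2,-4,55,30],
  [0,0,0,2,-4,90,30],
  [0,0,0,2,-4,118,30],
  [0,0,0,2,-4,130,30],
  [0,0,0,2,-4,138,30],
  [0,0,0,2,-4,146,30],
  [0,0,0,2,-4,153,30],
  [0,0,0,2,-4,160,30],
  [0,0,0,2,-4,165,30],
])

```text
t: 9.02
eef_pos: [0.5051, 0.2028, 0.039]
tool_rot: [0.0, 0.999, 0.038, 0.0]
contact_force: [-0.7, -0.8, -1.8]
gripper_width: 0.532
grasp_force: 51.9
```

Emit:
jog_arm([
  [0,0,0,0,0,2,30],
  [0,0,0,0,0,4,30],
  [0,0,0,0,0,5,30],
  [0,0,0,0,0,5.5,30],
  [0,0,0,0,0,5.5,30],
])

```text
t: 9.65
eef_pos: [0.5051, 0.2029, 0.034]
tool_rot: [0.0, 0.999, 0.038, 0.0]
contact_force: [-0.2, -0.7, -0.0]
gripper_width: 0.53
grasp_force: 52.1
```

Emit:
jog_arm([
  [0,0,0,0,0,0.5,30],
  [0,0,0,0,0,1,30],
  [0,0,0,0,0,1,30],
])

```text
t: 10.02
eef_pos: [0.5051, 0.2029, 0.034]
tool_rot: [0.0, 0.999, 0.038, 0.0]
contact_force: [-5.3, -3.1, 11.6]
gripper_width: 0.529
grasp_force: 53.7
```

Emit:
jog_arm([
  [0,0,0,0,0,0,50],
  [0,0,0,0,0,0,60],
  [0,0,0,0,0,0,75],
  [0,0,0,0,0,0,85],
  [0,0,0,0,0,-10,85],
  [0,0,0,0,0,-40,85],
  [0,0,0,0,0,-85,85],
  [0,0,0,5,15,-130,85],
  [0,0,0,15,48,-160,85],
  [0,0,0,30,94,-166,85],
])

```text
t: 11.28
eef_pos: [0.5434, 0.1124, 0.2024]
tool_rot: [-0.001, 0.999, 0.039, 0.003]
contact_force: [0.3, 0.7, -0.6]
gripper_width: 0.992
grasp_force: 0.0
```

Emit:
jog_arm([
  [0,0,0,16,50,0,85],
  [0,0,0,33,103,0,85],
  [0,0,0,50,155,0,85],
  [0,0,0,64,200,0,85],
  [0,0,0,73,228,0,85],
  [0,0,0,73,228,0,85],
  [0,0,0,73,228,0,85],
])

```text
t: 12.15
eef_pos: [0.6318, -0.1092, 0.1991]
tool_rot: [-0.0, 0.999, 0.038, 0.0]
contact_force: [0.7, 1.5, -0.4]
gripper_width: 0.995
grasp_force: 0.0
```

Run:
```python
from h import *
np.set_printoptions(precision=4,suppress=True)
T=toolT();p=bot.read_camera('wrist');save(p,'w5.png');W=T@np.array(p['tool_from_camera']);np.save('W5.npy',W);o=bot.get_obs();print(o['t'],T)
pies(cv2.imread('pics/w5.png'),p,W)
for q,WW in ((p,W),(bot.read_camera('top'),None)):
  for t in ['long_pie','round_pie','carton','jar']:
    print(t,[(a['xy'],round(a['score'],2),at(q,a['xy'],.005,WW)[0]) for a in bot.tip_of(t,q)[:2]])
save(q,'t5.png')
```

```text
12.2 [[ 0.9971  0.0767  0.      0.6318]
 [ 0.0767 -0.9971  0.0009 -0.1092]
 [ 0.0001 -0.0009 -1.      0.1991]
 [ 0.      0.      0.      1.    ]]
[ 30.6092 281.2299] 2406.5 ((502.9471130371094, 204.32423400878906), (80.06121826171875, 43.023582458496094), 4.206924915313721) ((503.0194091796875, 204.5977783203125), 44.31822967529297)
[ 50.0765 245.8579] 4362.5 ((542.1077880859375, 179.64810180664062), (149.21075439453125, 75.8550796508789), 4.395605087280273) ((542.0872802734375, 184.8619842529297), 75.1519775390625)
[321.1235 187.3951] 2374.5 ((634.7703857421875, -110.12240600585938), (55.97278594970703, 59.60302734375), 66.36991119384766) ((635.4265747070312, -109.83136749267578), 30.87093162536621)
[ 84.2308 209.2564] 2610.0 ((584.2056884765625, 130.8011474609375), (191.5096435546875, 21.861190795898438), 4.447166919708252) ((584.2221069335938, 130.79669189453125), 96.3565673828125)
[620.5909  66.9091] 2491.5 ((762.0446166992188, -369.4427490234375), (113.30049133300781, 30.035842895507812), 22.335481643676758) ((767.1583251953125, -381.88946533203125), 56.67186737060547)
[188.3218
[... 310 characters left out ...]
86.4177856445312, 52.53160095214844), 21.664066314697266)
long_pie [([76.1, 257.2], 0.87, array([0.5045, 0.2054, 0.005 ]))]
round_pie [([320.7, 180.8], 0.63, array([ 0.6317, -0.1081,  0.005 ]))]
carton [([72.1, 213.1], 0.97, array([0.5664, 0.2002, 0.005 ]))]
jar [([50.8, 152.4], 0.58, array([0.6413, 0.212 , 0.005 ]))]
long_pie [([266.5, 222.2], 0.8, array([0.5027, 0.1811, 0.005 ]))]
round_pie [([354.5, 186.5], 0.53, array([ 0.6311, -0.1091,  0.005 ]))]
carton [([259.9, 207.8], 0.91, array([0.5506, 0.2057, 0.005 ])), ([183.4, 254.4], 0.67, array([0.3905, 0.4459, 0.005 ]))]
jar [([355.7, 185.7], 0.69, array([ 0.634 , -0.1131,  0.005 ])), ([260.4, 183.9], 0.53, array([0.6326, 0.2087, 0.005 ]))]
```

View pics/w5.png

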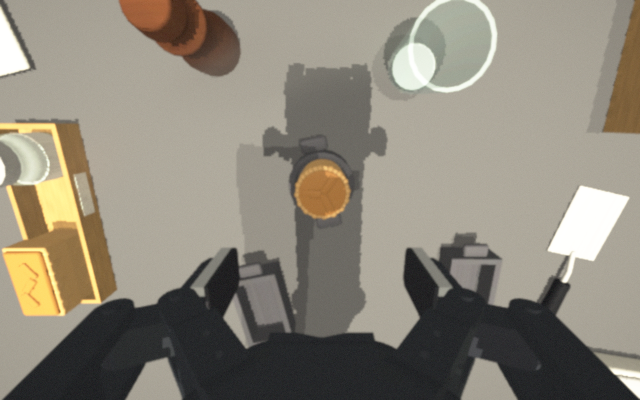

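Emit:
jog_arm([
  [0,0,0,2,1,30,85],
  [0,0,0,2,1,75,85],
  [0,0,0,2,1,115,85],
  [0,0,0,2,1,142,85],
  [0,0,0,2,1,157,85],
  [0,0,0,2,1,164,85],
  [0,0,0,2,1,164,85],
  [0,0,0,2,1,164,60],
  [0,0,0,2,1,164,40],
  [0,0,0,2,1,164,40],
])

```text
t: 13.9
eef_pos: [0.6352, -0.1111, 0.0363]
tool_rot: [0.0, 0.999, 0.038, 0.001]
contact_force: [-1.2, 1.0, 6.0]
gripper_width: 0.642
grasp_force: 53.3
```

Emit:
jog_arm([
  [0,0,0,0,0,0,40],
  [0,0,0,0,0,0,40],
  [0,0,0,0,0,-1,40],
  [0,0,0,0,0,-4,40],
  [0,0,0,0,0,-9,40],
  [0,0,0,0,0,-15,40],
  [0,0,0,0,0,-21,40],
  [0,0,0,0,0,-27,40],
  [0,0,0,0,0,-33,40],
  [0,0,0,0,0,-40,40],
])

```text
t: 15.15
eef_pos: [0.6341, -0.1113, 0.0752]
tool_rot: [-0.0, 0.999, 0.038, -0.0]
contact_force: [0.6, -0.1, -3.0]
gripper_width: 0.645
grasp_force: 53.1
```

Run:
```python
from h import *
T=toolT();p=bot.read_camera('scene');i=p['pixels'][120:270,230:430,::-1]; cv2.imwrite('pics/s6.png',cv2.resize(i,None,fx=3.5,fy=3.5,interpolation=2));o=bot.get_obs();print(o['t'],o['gripper_width']*85,o['contact_force'],o['torque'],T.round(4))
```

```text
15.2 54.734791465315375 [-0.06091329 -0.48733587 -0.84166548] [-0.00782112  0.03265798 -0.00033687] [[ 9.971e-01  7.570e-02 -1.000e-04  6.341e-01]
 [ 7.570e-02 -9.971e-01 -0.000e+00 -1.113e-01]
 [-1.000e-04 -0.000e+00 -1.000e+00  7.520e-02]
 [ 0.000e+00  0.000e+00  0.000e+00  1.000e+00]]
```

View pics/s6.png

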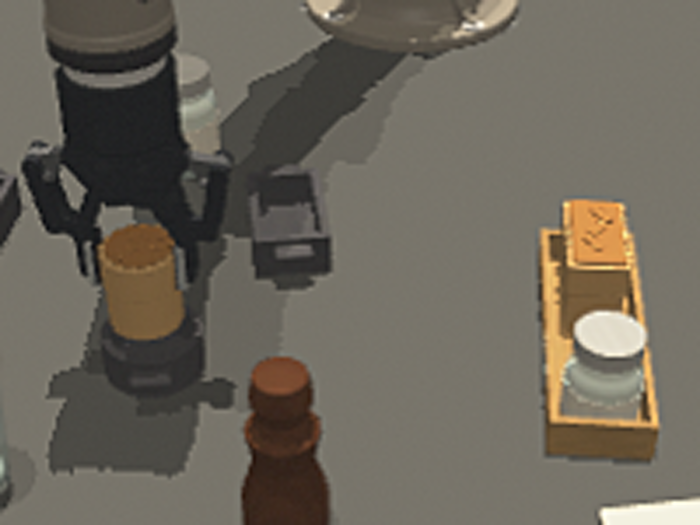

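Emit:
jog_arm([
  [0,0,0,0,0,-30,40],
  [0,0,0,-2,-22,-75,40],
  [0,0,0,-5,-60,-112,40],
  [0,0,0,-9,-105,-125,40],
  [0,0,0,-14,-155,-125,40],
  [0,0,0,-18,-205,-125,40],
  [0,0,0,-23,-250,-125,40],
  [0,0,0,-27,-290,-125,40],
  [0,0,0,-29.5,-315,-125,40],
  [0,0,0,-29.5,-322,-125,40],
])

```text
t: 16.45
eef_pos: [0.5795, 0.2098, 0.2]
tool_rot: [-0.0, 0.999, 0.04, -0.0]
contact_force: [0.2, -0.1, -2.4]
gripper_width: 0.642
grasp_force: 53.6
```

Emit:
jog_arm([
  [0,0,0,0,0,0,40],
  [0,0,0,0,0,0,40],
])

```text
t: 16.7
eef_pos: [0.5809, 0.2055, 0.1996]
tool_rot: [0.001, 0.999, 0.037, -0.0]
contact_force: [0.3, -0.8, -1.9]
gripper_width: 0.64
grasp_force: 53.6
```

Run:
```python
from h import *
T=toolT();p=bot.read_camera('wrist');save(p,'w7.png');W=T@np.array(p['tool_from_camera']);np.save('W7.npy',W);o=bot.get_obs();print(o['t'],o['gripper_width']*85,T.round(4))
for t in ['long_pie','round_pie','carton','jar']:
    print(t,[(a['xy'],round(a['score'],2),at(p,a['xy'],.004,W)[0]) for a in bot.tip_of(t,p)[:2]])
def circ(x,y,r,z): a=np.linspace(0,6.28,60); return np.c_[x+r*np.cos(a),y+r*np.sin(a),0*a+z]
i=cv2.imread('pics/w7.png')
for X,c in ((circ(.638,.2125,.027,.004),(0,0,255)),(circ(.638,.2125,.0215,.079),(255,0,0))):
    cv2.polylines(i,[proj(p,X,W).astype(int)],True,c,1)
C=np.array([.5642,.206]);e=np.array([.9972,.0747]);n=np.array([-.0747,.9972])
Q=[np.r_[C+a*e+b*n,.03] for a,b in((.111,.036),(.111,-.036),(-.111,-.036),(-.111,.036))]
cv2.polylines(i,[proj(p,Q,W).astype(int)],True,(0,255,0),1)
cv2.imwrite('pics/w7o.png',cv2.resize(i[:330,180:480],None,fx=1.8,fy=1.8))
```

```text
16.75 54.547541996734566 [[ 9.973e-01  7.330e-02  0.000e+00  5.809e-01]
 [ 7.330e-02 -9.973e-01 -1.100e-03  2.055e-01]
 [-1.000e-04  1.100e-03 -1.000e+00  1.996e-01]
 [ 0.000e+00  0.000e+00  0.000e+00  1.000e+00]]
long_pie []
round_pie [([318.3, 237.7], 0.93, array([0.50463488, 0.20383339, 0.004     ]))]
carton [([318.4, 193.0], 0.7, array([0.56480353, 0.20793344, 0.004     ])), ([581.2, 154.9], 0.4, array([ 0.63409811, -0.10079526,  0.004     ]))]
jar [([319.2, 127.2], 0.83, array([0.6439069 , 0.21255856, 0.004     ]))]
```

View pics/w7o.png

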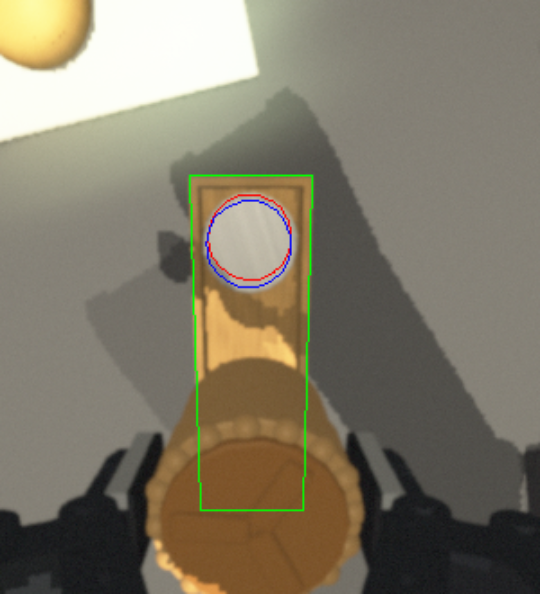

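Emit:
jog_arm([
  [0,0,0,1,-1.5,20,40],
  [0,0,0,1,-1.5,55,40],
  [0,0,0,1,-1.5,88,40],
  [0,0,0,1,-1.5,110,40],
  [0,0,0,1,-1.5,122,40],
  [0,0,0,1,-1.5,130,40],
  [0,0,0,1,-1.5,138,40],
  [0,0,0,1,-1.5,146,40],
  [0,0,0,1,-1.5,153,40],
  [0,0,0,1,-1.5,159,40],
])

```text
t: 18.2
eef_pos: [0.5814, 0.2092, 0.0405]
tool_rot: [-0.0, 0.999, 0.038, 0.0]
contact_force: [0.6, 0.1, -2.2]
gripper_width: 0.644
grasp_force: 53.6
```

Emit:
jog_arm([
  [0,0,0,0,0,2,40],
  [0,0,0,0,0,4,40],
  [0,0,0,0,0,5,40],
  [0,0,0,0,0,6,40],
  [0,0,0,0,0,6,40],
])

```text
t: 18.82
eef_pos: [0.5813, 0.2091, 0.0348]
tool_rot: [0.0, 0.999, 0.038, 0.0]
contact_force: [0.2, 0.8, -2.3]
gripper_width: 0.639
grasp_force: 53.6
```

Not touching yet; no lateral forces. Ease down further.

Emit:
jog_arm([
  [0,0,0,0,0,0.5,40],
  [0,0,0,0,0,1,40],
  [0,0,0,0,0,1.5,40],
  [0,0,0,0,0,1.5,40],
])

```text
t: 19.32
eef_pos: [0.5813, 0.2092, 0.0342]
tool_rot: [0.0, 0.999, 0.038, 0.0]
contact_force: [-2.7, -2.4, 7.1]
gripper_width: 0.641
grasp_force: 54.3
```

Contact. Release and retreat.

Emit:
jog_arm([
  [0,0,0,0,0,0,60],
  [0,0,0,0,0,0,68],
  [0,0,0,0,0,0,78],
  [0,0,0,0,0,0,85],
  [0,0,0,0,0,-8,85],
  [0,0,0,0,0,-30,85],
  [0,0,0,0,0,-70,85],
  [0,0,0,0,0,-120,85],
  [0,0,0,-30,0,-165,85],
  [0,0,0,-60,0,-170,85],
])

```text
t: 20.58
eef_pos: [0.5227, 0.2059, 0.2076]
tool_rot: [-0.001, 0.999, 0.038, 0.003]
contact_force: [-0.2, -0.3, -0.4]
gripper_width: 0.996
grasp_force: 0.0
```

Emit:
jog_arm([
  [0,0,0,0,0,0,85],
  [0,0,0,0,0,0,85],
])

```text
t: 20.82
eef_pos: [0.5219, 0.2044, 0.2035]
tool_rot: [0.0, 0.999, 0.038, 0.0]
contact_force: [0.4, -1.1, 0.3]
gripper_width: 0.993
grasp_force: 0.0
```

Run:
```python
from h import *
T=toolT();p=bot.read_camera('wrist');save(p,'w8.png');W=T@np.array(p['tool_from_camera']);o=bot.get_obs();print(o['t'],o['contact_force'],T[:3,3])
for t in ['long_pie','round_pie','carton','jar']:
    print(t,[(a['xy'],round(a['score'],2),at(p,a['xy'],.004,W)[0]) for a in bot.tip_of(t,p)[:2]])
s=bot.read_camera('scene')['pixels'][160:260,340:460,::-1]
a=cv2.imread('pics/w8.png')[:,150:490]
s=cv2.resize(s,(400,333),interpolation=2);s=cv2.copyMakeBorder(s,0,67,0,0,0)
cv2.imwrite('pics/f8.png',np.hstack([a,s]))
```

```text
20.875 [-0.90795362  0.17429401 -0.91813748] [0.52192809 0.20437441 0.20351638]
long_pie [([322.7, 191.9], 0.94, array([0.50673374, 0.20158759, 0.004     ]))]
round_pie [([315.9, 131.4], 0.9, array([0.57981395, 0.21527321, 0.004     ]))]
carton []
jar [([322.3, 75.0], 0.83, array([0.64152185, 0.21239196, 0.004     ])), ([320.4, 132.8], 0.75, array([0.57860723, 0.20984236, 0.004     ]))]
```

View pics/f8.png

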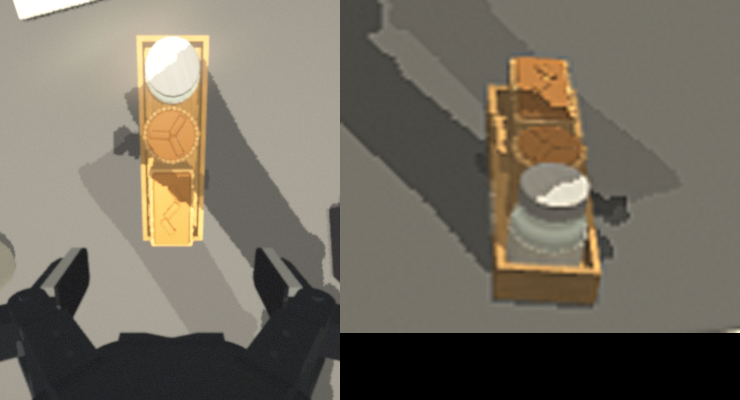

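The wrist and scene views show the long pie, round pie and jar upright in a row in the carton, and the gripper is clear.

```bash
python3 -c "
from station import bot
print(bot.hand_in())"
```

```text
the job is handed in; nothing more can be done
None
```

Both pies stand upright on the carton floor beside the jar, nothing else appears to have moved in the camera views, and I handed the job in at about 21 s; no verdict came back.

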